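Free the handwheel and set the valve two turns open

TASK

Somebody left an aluminium parts cup standing on the blue handwheel of the valve in the small red vise: lift it off and lower it, upright and without dropping it, fully into its empty twin on the bench so that they nest as a stack. Then wind the wheel by its black handle clockwise until the valve is closed against its stop, and back it off exactly two full turns counterclockwise. Finish still gripping the handle, with the wheel at rest there, and leave the other things on the bench alone.

Things in the scene. Friction and masses are not known exactly. Their poses are not given: they have to be found in the camera images.
- cup: aluminium tapered cup, open at the top, 90 mm tall, 42 mm across at the foot and 66 mm at the rim, walls 2.5 mm, about 120 g, with a stacking bead inside; starts upright near the middle of the handwheel. Origin at the centre of its underside, z up its axis
- twin: identical empty cup standing upright on the bench, left or right of the vise. Origin at the centre of its underside, z up its axis. A bead inside carries a nested cup: its foot then rests 35 mm above the twin's foot, and 35 mm of it sticks out
- wheel_center (a point): centre of the top face of the blue disc handwheel (124 mm across, 10 mm thick, level), 110 mm above the bench, on a brass valve in a low fixed red vise (base 200 x 100 mm; all of it and its gauge lie under 80 mm). The vise's place and yaw vary; the point's x axis shows the vise's yaw (its screw with T-bar points to -x) and does not turn with the wheel
- wheel (a joint): handwheel angle in rad: 0 = closed against the stop, growing counterclockwise seen from above (opening), 6.283 per turn, upper stop at 22. At value q the handle lies q counterclockwise from the x axis of point wheel_center. Steady drag about 0.12 N m (2.5 N at the handle); stays where it is left
- handle: black upright round handle, 18 mm across, 40 mm tall, standing on the wheel 48 mm from its axis, with a yellow dot on its top. It spins freely about its own upright axis, so a gripper that holds it can go round in a circle without turning. Origin at the centre of its underside, 1 mm above the wheel's top face
- handle_top (a point): the centre of the handle's top face, 151 mm above the bench
- jar: bystander, leave alone: amber glass jar with a red cap, 64 mm across, 95 mm tall, origin at the centre of its underside; about as big as a cup: it and the twin cup may stand at either side of the vise
- tin: bystander, leave alone: yellow tin, 68 mm across, 75 mm tall, origin at the centre of its underside
- block: bystander, leave alone: steel block 60 x 45 x 35 mm, origin at the centre of its underside
- socket: bystander, leave alone: steel socket, 30 mm across, 32 mm tall, origin at the centre of its underside
- driver: bystander, leave alone: orange screwdriver lying on the bench
- torque_wrench: bystander, leave alone: steel torque wrench about 420 mm long with a black grip, lying on the bench
There are look-alikes about, which are no part of the job. Leave any purple look-alike of the cup alone.

How it is judged:
By the outcome, as a careful person would: the job done as asked, in the order asked, and still so for the second after the job is handed in, while the arm keeps its last pose, push and grip.
It also fails if it takes over 72 s, if anything falls off the work surface, if the arm or the gripper's body presses on something with over 40 N, if the wrist force passes 120 N, or if a joint passes its speed limit or range.

ROBOT

A 7-joint arm with a two-finger parallel gripper is mounted at the origin on the work surface. World frame = base frame: x ahead of the robot, y to its left, z up, the work surface at z = 0. Lengths are in m, angles in rad, forces in N, time in s.
With the tool pointing down it reaches from about 0.4 to 0.85 m from the base axis. Payload 4.5 kg.
Tool frame: the origin (TCP) lies between the finger pads, 19 mm behind the fingertips; this is the grasp point; z points along the fingers, y is the line along which they close (so a half turn about z gives the same grasp; the last joint's range is limited). The gripper opens to 88 mm and grips with 3 to 60 N. Pads are 18 mm wide; open, the fingers measure 123 mm over their backs; the gripper's body (75 mm by 187 mm) begins 45 mm behind the grasp point.
Start: joints at [1.24, 0.689, -0.195, 1.565, 0.157, 0.902, -0.215], TCP at [0.223, -0.584, 0.257] pointing down, gripper open.
Joint ranges: [-3.01, 3.01], [-0.46, 2.08], [-1.47, 1.51], [0.13, 2.56], [-1, 4.14], [0.04, 2.09], [-2.66, 2.66]. Speed limits (rad/s): [2.57, 2.57, 3.14, 3.14, 3.14, 3.14, 3.14].

INTERFACE

Orientations are given as a unit quaternion [x, y, z, w].
In Python, from plant import r, optics gives the robot as it stands.
- The arm moves only by the tool servo_tool, never from a script. Its arguments are lists of equal length, an entry for each row: "translation": the shift along the tool's x, y, z in m, a list of three; "turn": the turn, a rotation vector about the tool's x, y, z in rad, a list of three. In form: {"translation": [[dx, dy, dz], ...], "turn": [[rx, ry, rz], ...]}. A call has 1 to 10 rows; each row shifts and turns the commanded pose from where the row before left it, along the tool's axes as they then stand; what a row does not reach is not made up. A row lasts 1/8 s, in which the tool goes at most 62.5 mm and 10.7 degrees, less where a joint would pass 70% of its speed; a pose out of reach is approached as far as the arm can. A call is refused whole if a number of a shift passes 0.0625 or a number of a turn 0.188, either way. A call with a gripper value outside its range is refused whole. "grip" is the opening, from 0 (shut) to 1 (fully open), set as the call begins (left out, the last holds). The fingers move at their own pace and stop on an object; "grip_force" is the grip in N (left out, the last holds). Time passes only in rows, so rows that do not move let the fingers close. It gives the time, the measured TCP pose, the force, the opening and the grip force at its end, in the units of the state.
- r.get_state(): the state, without advancing time (a new reading comes with each control period).
- optics.snapshot(name): name is "scene" or "top" or "wrist"; returns a dict with "img" (420x560x3 uint8, red, green, blue), "z_map" (420x560 float32, m along the optical axis (not along the pixel's ray), 0 where there is no reading), "mtx" (3x3 intrinsics, pixels), "k1" (the pictures are not rectified: a ray, as slopes to the right and down, at radius r is drawn at 1 + k1 r^2 times it, then the intrinsics apply), "R" (3x3) and "t" (3): a world point X has camera coordinates R X + t. Camera axes: x right, y down, z forward; pixel columns grow to the right and rows downward; lengths in m; the calibration is good to about 2 mm. A picture is of the moment at which its call begins.
- r.finish_job(): hands the job in; it is judged then, once.
The state is a dict: "clock": time; "q": joint angles; "qd": joint speeds; "joint_torque": joint torques, N m; "tool_pos": TCP position; "eef_rot": TCP orientation; "contact_force": force on the tool from outside, world axes, zero at the start; "moment": the same for the moment, N m; "opening": opening from 0.0 (shut) to 1.0 (fully open); "finger_force": force on a finger pad.
Only numpy, scipy, OpenCV 4.12 (cv2) and the standard library are available. Lean on these libraries where they do the work, as an engineer would, in place of code of your own. Each camera call takes 0.05 s, during which the arm holds its last target. There are 200 camera calls.

## Working session

There is one attempt and no reset: what is moved stays moved. The work goes in short steps, Python scripts to look and compute and a tool call to move; the robot and the scene stay as the last step left them, time stands still between calls to the robot, and variables do not carry over. Pictures are saved under pics/ and viewed, at most 10 in all, crops included, and the job is handed in when it is done.

Besides the shell and the picture viewer there is one more tool, called by a JSON object that holds its "method" and its "body". servo_tool: Moves the arm, as the interface text tells. Its arguments: {"type":"object","properties":{"translation":{"type":"array"},"turn":{"type":"array"},"grip":{"type":"number"},"grip_force":{"type":"number"}},"required":["translation","turn"]}

```bash
mkdir -p pics; ls; cat > h.py <<'E'
import numpy as np, cv2, pickle
from scipy.spatial.transform import Rotation as Ro
def snap(n):
    from plant import optics
    s=optics.snapshot(n); pickle.dump(s,open(f'{n}.pkl','wb')); return s
def ray(s,u,v):
    d=np.array([s['k1'],0,0,0,0],float)
    p=cv2.undistortPoints(np.array([[[u,v]]],float),s['mtx'],d)[0,0] if 0 else None
    K=s['mtx']; xd=np.array([(u-K[0,2])/K[0,0],(v-K[1,2])/K[1,1]])
    x=xd.copy()
    for _ in range(30): x=xd/(1+s['k1']*(x@x))
    R,t=np.array(s['R']),np.array(s['t'])
    return -R.T@t, R.T@np.array([x[0],x[1],1.])
def plane(s,u,v,z):
    o,d=ray(s,u,v); return o+d*(z-o[2])/d[2]
def depthpt(s,u,v):
    o,d=ray(s,u,v); return o+d*s['z_map'][int(round(v)),int(round(u))]
def cloud(s):
    h,w=s['z_map'].shape; K=s['mtx']
    u,v=np.meshgrid(np.arange(w),np.arange(h))
    xd=np.stack([(u-K[0,2])/K[0,0],(v-K[1,2])/K[1,1]],-1); x=xd.copy()
    for _ in range(30): x=xd/(1+s['k1']*(x**2).sum(-1,keepdims=True))
    c=np.concatenate([x,np.ones((h,w,1))],-1)*s['z_map'][...,None]
    P=(c-np.array(s['t']))@np.array(s['R']); P[s['z_map']==0]=np.nan
    return P
E
python3 - <<'E'
from h import *
from plant import r
a=snap('scene')
b=snap('top')
for n,s in(('scene',a),('top',b)): cv2.imwrite(f'pics/{n}0.png',s['img'][...,::-1]); print(n,s['k1'],s['mtx'],-np.array(s['R']).T@s['t'])
st=r.get_state(); print(st['tool_pos'],st['eef_rot'],st['clock'],st['opening'])
E
```

```text
pics
scene 0.006686610187257588 [[421.07598245   0.         277.5797012 ]
 [  0.         421.07598245 206.60657027]
 [  0.           0.           1.        ]] [0.90085735 0.41587243 0.8745924 ]
top -0.09542853775767754 [[387.73568883   0.         279.09739509]
 [  0.         387.73568883 209.25975546]
 [  0.           0.           1.        ]] [ 0.40882462 -0.07661746  1.04611054]
[ 0.22274785 -0.58340855  0.25671987] [ 9.83404454e-01  1.81425045e-01 -2.13662830e-04 -7.66132524e-04] 0.1 1.0021277468154541
```

View pics/scene0.png

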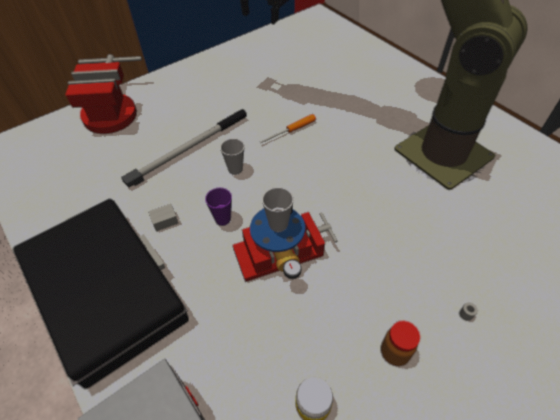

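View pics/top0.png

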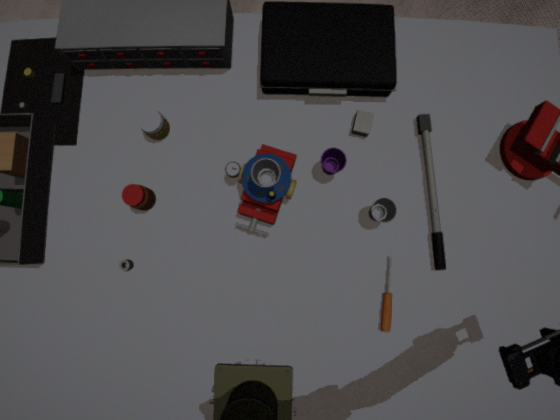

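Scene view: the cup is on the blue wheel at (278,208), the purple look-alike at (220,207), the grey twin at (233,157) and the jar at (402,340). Top view: the cup is at (266,175) and the wheel at (267,180). The yellow dot is near (271,195) and the T-bar at (252,228).

What could be taken for the twin (top view pixels): the grey cup (381,211), the purple cup (333,161), the jar (138,197), the white-lidded tin (155,125) and the socket (126,265). I choose the grey one at (381,211), and will check it in a close crop.

```bash
python3 - <<'E'
from h import *
b=pickle.load(open('top.pkl','rb')); a=pickle.load(open('scene.pkl','rb'))
def fitc(xy):
    A=np.c_[2*xy,np.ones(len(xy))]; s=np.linalg.lstsq(A,(xy**2).sum(1),rcond=None)[0]
    return s[:2],np.sqrt(s[2]+s[:2]@s[:2])
for n,s in(('top',b),('scene',a)):
    P=cloud(s); f=P.reshape(-1,3); img=s['img']; hsv=cv2.cvtColor(img,cv2.COLOR_RGB2HSV)
    def near(c,rad,z0,z1):
        m=(np.hypot(P[...,0]-c[0],P[...,1]-c[1])<rad)&(P[...,2]>z0)&(P[...,2]<z1); return P[m]
    if n=='top':
        cc=plane(b,266,172,.2)[:2]; tc=plane(b,379,211,.09)[:2]
    print(n,'guess',cc,tc)
    for nm,c,z in(('cup',cc,.2),('twin',tc,.09)):
        q=near(c,.05,z-.006,z+.008)
        if len(q)>8: print(nm,len(q),fitc(q[:,:2]),q[:,2].mean())
    # blue wheel
    bl=(hsv[...,0]>100)&(hsv[...,0]<120)&(hsv[...,1]>150)&(abs(P[...,2]-.11)<.012)&(np.hypot(P[...,0]-cc[0],P[...,1]-cc[1])<.12)
    q=P[bl]; print('wheel',len(q),q[:,2].mean(),cv2.minEnclosingCircle(q[:,:2].astype(np.float32)))
    ye=(hsv[...,0]>18)&(hsv[...,0]<35)&(hsv[...,1]>150)&(hsv[...,2]>80)&(np.hypot(P[...,0]-cc[0],P[...,1]-cc[1])<.1)
    n_,l,st,ce=cv2.connectedComponentsWithStats(ye.astype(np.uint8))
    for i in range(1,n_): print('yel',st[i],ce[i],np.nanmean(P[l==i],0),plane(s,*ce[i],.151))
    # red vise
    re=((hsv[...,0]<8)|(hsv[...,0]>172))&(hsv[...,1]>150)&(hsv[...,2]>60)&(np.hypot(P[...,0]-cc[0],P[...,1]-cc[1])<.17)&(P[...,2]<.09)&(P[...,2]>0.003)
    q=P[re]; print('vise',len(q),cv2.minAreaRect(q[:,:2].astype(np.float32)),np.percentile(q[:,2],[5,50,95]))
img=b['img'][120:250,200:420]
cv2.imwrite('pics/crop.png',cv2.resize(np.clip(img[...,::-1].astype(float)*1.8,0,255).astype(np.uint8),None,fx=3.6,fy=3.6,interpolation=2))
E
```

```text
top guess [ 0.57941921 -0.03057615] [ 0.50927602 -0.30786876]
cup 126 (array([ 0.57854253, -0.02986834]), np.float64(0.03112221973103109)) 0.19878655002312293
twin 113 (array([ 0.51231183, -0.3202428 ]), np.float64(0.031531745095633015)) 0.08872239057045755
wheel 808 0.10966521416666902 ((0.5839109420776367, -0.026013072580099106), 0.060296643525362015)
yel [239 176   1   1   1] [239. 176.] [0.59288308 0.04479443 0.07549289] [0.57856465 0.03534945 0.151     ]
yel [293 182   1   1   1] [293. 182.] [ 0.57980491 -0.09296939  0.07711017] [ 0.56676704 -0.09172249  0.151     ]
vise 820 ((0.5838318467140198, -0.02654750645160675), (0.09852978587150574, 0.19755592942237854), 72.92251586914062) [0.01998039 0.05920113 0.07324116]
scene guess [ 0.57941921 -0.03057615] [ 0.50927602 -0.30786876]
cup 179 (array([ 0.57879662, -0.02913225]), np.float64(0.03123537837128531)) 0.1973572757827465
twin 105 (array([ 0.51339369, -0.32048705]), np.float64(0.031138973548944363)) 0.08766091550555553
wheel 1039 0.10899506269841867 ((0.5856931209564209, -0.024181826040148735), 0.06055902689695358)
yel [289 251   2   2   2] [289.5 251.5] [0.58757828 0.02410926 0.07047564] [0.61895615 0.06334172 0.151     ]
yel [279 253  18  11  78] [285.74358974 257.58974359] [0.60639537 0.03465791 0.07720677] [0.63365284 0.06995012 0.151     ]
yel [277 255   2   4   6] [277.5        256.66666667] [0.61492654 0.01558925 0.0648035 ] [0.64536285 0.05820059 0.151     ]
yel [278 263   4   3   4] [279.5 264. ] [0.62366672 0.03449912 0.06739422] [0.65237559 0.07400323 0.151     ]
vise 1922 ((0.5850356221199036, -0.023899368941783905), (0.09896137565374374, 0.19768503308296204), 73.07852172851562) [0.01543454 0.05068524 0.07227596]
```

View pics/crop.png

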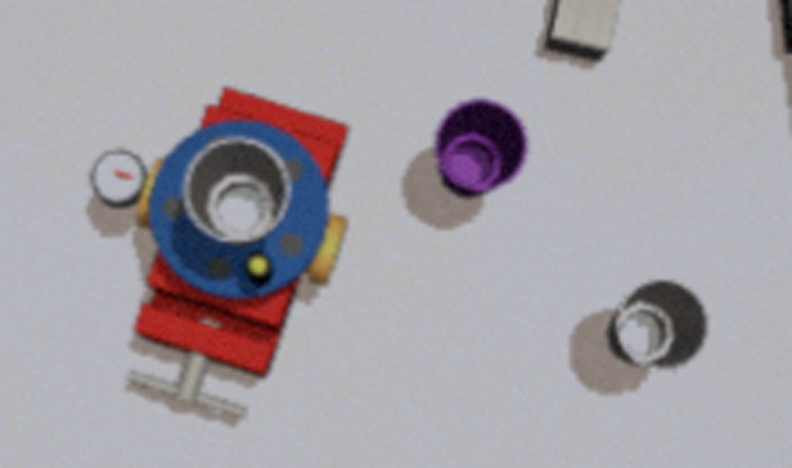

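The crop confirms the choice. The plain grey cup on the right (crop 658,325) is the twin, and the purple one (480,148) is the decoy. The vise axis is yawed about -17° with its T-bar at lower left, and the yellow dot is at crop (258,265). The cup, twin and wheel heights (0.198, 0.088 and 0.109) match the sizes given. Next I compute the moves.

```bash
cat >> h.py <<'E'
def delta(target,yaw=None):
    from plant import r
    st=r.get_state(); R=Ro.from_quat(st['eef_rot']); 
    print('tcp',np.round(st['tool_pos'],4),'F',np.round(st['contact_force'],1),'q',np.round(st['q'],2),'t',st['clock'])
    print('tool z',np.round(R.as_matrix()[:,2],4),'tool x',np.round(R.as_matrix()[:,0],4))
    for T in np.atleast_2d(target): print('->',T,'tool delta',np.round(R.inv().apply(T-np.array(st['tool_pos'])),4))
E
python3 - <<'E'
from h import *
b=pickle.load(open('top.pkl','rb'))
h=plane(b,200+258/3.6,120+265/3.6,.151); print('handle',h, h[:2]-[.5845,-.0253],np.hypot(*(h[:2]-[.5845,-.0253])))
delta([[.5787,-.0295,.262],[.5787,-.0295,.189]])
E
```

```text
handle [ 0.53831294 -0.04250991  0.151     ] [-0.04618706 -0.01720991] 0.04928920401797387
tcp [ 0.2227 -0.5834  0.2567] F [ 0.7 -0.5 -0.2] q [ 1.24  0.69 -0.19  1.57  0.16  0.9  -0.22] t 0.1
tool z [-7.0e-04  1.4e-03 -1.0e+00] tool x [ 9.342e-01  3.568e-01 -1.000e-04]
-> [ 0.5787 -0.0295  0.262 ] tool delta [ 0.5302 -0.3904 -0.0047]
-> [ 0.5787 -0.0295  0.189 ] tool delta [ 0.5302 -0.3903  0.0683]
```

{"method": "servo_tool", "body": {"translation": [[0.03,-0.022,-0.003],[0.05,-0.037,-0.003],[0.055,-0.04,0],[0.055,-0.04,0],[0.055,-0.04,0],[0.055,-0.04,0],[0.055,-0.04,0],[0.055,-0.04,0],[0.05,-0.037,0],[0.04,-0.03,0]], "turn": [[0,0,0],[0,0,0],[0,0,0],[0,0,0],[0,0,0],[0,0,0],[0,0,0],[0,0,0],[0,0,0],[0,0,0]], "grip": 1}}

```text
clock: 1.35
tool_pos: [0.5425, -0.0885, 0.2632]
eef_rot: [0.983, 0.182, 0.0, -0.0]
contact_force: [-0.7, -0.6, -0.7]
opening: 1.001
finger_force: 0.0
```

{"method": "servo_tool", "body": {"translation": [[0.03,-0.024,0],[0,0,0]], "turn": [[0,0,0],[0,0,0]]}}

```text
clock: 1.6
tool_pos: [0.5622, -0.0539, 0.263]
eef_rot: [0.983, 0.185, 0.0, -0.001]
contact_force: [-0.7, 0.1, 0.0]
opening: 1.0
finger_force: 0.0
```

```bash
python3 - <<'E'
from h import *
s=snap('wrist'); cv2.imwrite('pics/w1.png',s['img'][...,::-1])
P=cloud(s)
m=(np.hypot(P[...,0]-.5787,P[...,1]+.0295)<.05)&(abs(P[...,2]-.2)<.006)
q=P[m][:,:2]
A=np.c_[2*q,np.ones(len(q))]; c=np.linalg.lstsq(A,(q**2).sum(1),rcond=None)[0]
print(len(q),c[:2],np.sqrt(c[2]+c[:2]@c[:2]),P[m][:,2].mean(),cv2.minEnclosingCircle(q.astype(np.float32)))
delta([[.5787,-.0295,.262],[.5787,-.0295,.189]])
E
```

```text
1816 [ 0.57795322 -0.02776588] 0.0310019497981914 0.19805498158812487 ((0.5773822069168091, -0.02766932174563408), 0.03308192268013954)
tcp [ 0.561  -0.0568  0.2629] F [-1. -1. -1.] q [ 0.1   0.6  -0.14  1.75  0.11  0.8  -1.29] t 1.65
tool z [-9.e-04  3.e-04 -1.e+00] tool x [ 9.331e-01  3.596e-01 -7.000e-04]
-> [ 0.5787 -0.0295  0.262 ] tool delta [ 0.0263 -0.0191  0.0009]
-> [ 0.5787 -0.0295  0.189 ] tool delta [ 0.0264 -0.019   0.0739]
```

View pics/w1.png

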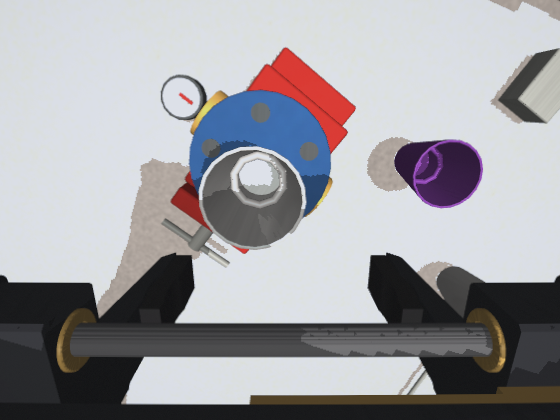

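The wrist view shows the cup rim centred at (253,198), slightly ahead of the fingers, with the purple cup off to the right. Now I move over it and descend.

{"method": "servo_tool", "body": {"translation": [[0.013,-0.01,0],[0.013,-0.01,0],[0,0,0],[0,0,0]], "turn": [[0,0,0],[0,0,0],[0,0,0],[0,0,0]]}}

```text
clock: 2.15
tool_pos: [0.5779, -0.0306, 0.2633]
eef_rot: [0.983, 0.181, -0.0, 0.0]
contact_force: [0.5, -0.2, 0.2]
opening: 1.001
finger_force: 0.0
```

```bash
python3 - <<'E'
from h import *
delta([[.578,-.028,.262],[.578,-.028,.189]])
E
```

```text
tcp [ 0.5779 -0.0306  0.2633] F [ 0.5 -0.2  0.2] q [ 0.05  0.62 -0.13  1.7   0.1   0.83 -1.33] t 2.15
tool z [-4.e-04 -5.e-04 -1.e+00] tool x [ 9.343e-01  3.565e-01 -6.000e-04]
-> [ 0.578 -0.028  0.262] tool delta [ 0.001  -0.0024  0.0013]
-> [ 0.578 -0.028  0.189] tool delta [ 0.0011 -0.0024  0.0743]
```

{"method": "servo_tool", "body": {"translation": [[0.001,-0.0025,0.015],[0,0,0.02],[0,0,0.02],[0,0,0.014],[0,0,0.005],[0,0,0]], "turn": [[0,0,0],[0,0,0],[0,0,0],[0,0,0],[0,0,0],[0,0,0]]}}

```text
clock: 2.9
tool_pos: [0.5781, -0.0276, 0.1893]
eef_rot: [0.983, 0.181, -0.0, 0.0]
contact_force: [-0.2, -0.4, -0.3]
opening: 1.001
finger_force: 0.0
```

{"method": "servo_tool", "body": {"translation": [[0,0,0],[0,0,0],[0,0,0],[0,0,0],[0,0,0],[0,0,0]], "turn": [[0,0,0],[0,0,0],[0,0,0],[0,0,0],[0,0,0],[0,0,0]], "grip": 0.5, "grip_force": 20}}

```text
clock: 3.65
tool_pos: [0.5785, -0.0276, 0.1898]
eef_rot: [0.983, 0.181, 0.0, 0.0]
contact_force: [-0.0, -0.6, 4.5]
opening: 0.7
finger_force: 19.6
```

{"method": "servo_tool", "body": {"translation": [[0,0,-0.005],[0,0,-0.015],[0,0,-0.02],[0,0,-0.02],[0,0,-0.01],[0,0,0],[0,0,0]], "turn": [[0,0,0],[0,0,0],[0,0,0],[0,0,0],[0,0,0],[0,0,0],[0,0,0]]}}

```text
clock: 4.53
tool_pos: [0.5776, -0.0275, 0.2588]
eef_rot: [0.983, 0.181, -0.001, -0.0]
contact_force: [-0.6, 0.2, -1.2]
opening: 0.701
finger_force: 19.9
```

```bash
python3 - <<'E'
from h import *
delta([[.513,-.3203,.257]])
a=snap('scene'); w=snap('wrist')
sc=a['img'][100:300,150:400]
im=np.hstack([cv2.resize(sc,(525,420)),w['img'][:,140:415]])
cv2.imwrite('pics/lift.png',im[...,::-1])
for n,s in(('s',a),('w',w)):
    P=cloud(s); m=(np.hypot(P[...,0]-.578,P[...,1]+.028)<.06)&(P[...,2]>.19)
    z=P[m]; print(n,len(z),np.nanpercentile(z[:,2],[1,50,99]))
E
```

```text
tcp [ 0.5776 -0.0275  0.2588] F [-0.6  0.2 -1.2] q [ 0.05  0.62 -0.13  1.71  0.11  0.82 -1.34] t 4.525
tool z [-1.5e-03 -1.0e-04 -1.0e+00] tool x [ 0.9342  0.3569 -0.0015]
-> [ 0.513  -0.3203  0.257 ] tool delta [-0.1648  0.2505  0.0019]
s 11517 [0.21181014 0.51068323 0.61521003]
w 65461 [0.20707096 0.31990174 0.33923575]
```

View pics/lift.png

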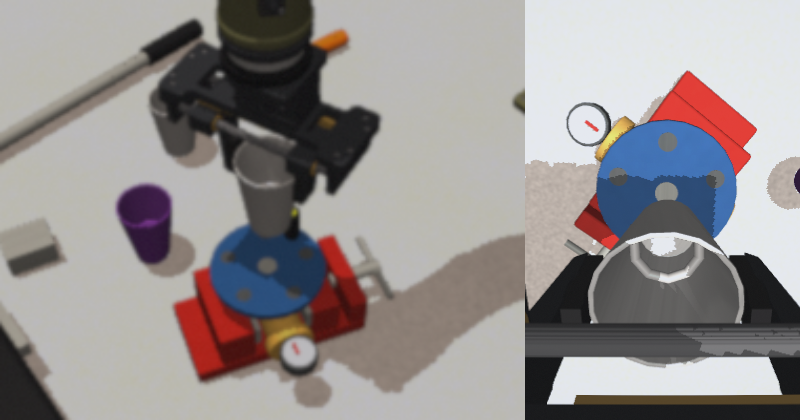

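The lift picture shows the cup hanging upright between the fingers, clear of the wheel. The twin is at left (175,120) and the purple cup at (147,215), both well below. I'll carry it to just short of the twin and measure from close by.

{"method": "servo_tool", "body": {"translation": [[-0.01,0.011,0],[-0.02,0.022,0],[-0.026,0.029,0],[-0.027,0.03,0],[-0.027,0.03,0],[-0.027,0.03,0],[-0.027,0.03,0],[-0.027,0.03,0],[-0.02,0.022,0],[-0.014,0.016,0]], "turn": [[0,0,0],[0,0,0],[0,0,0],[0,0,0],[0,0,0],[0,0,0],[0,0,0],[0,0,0],[0,0,0],[0,0,0]]}}

```text
clock: 5.88
tool_pos: [0.4552, -0.3436, 0.2591]
eef_rot: [0.984, 0.18, -0.001, 0.0]
contact_force: [-0.1, 0.3, -1.5]
opening: 0.697
finger_force: 19.9
```

{"method": "servo_tool", "body": {"translation": [[0,0,0],[0,0,0],[0,0,0]], "turn": [[0,0,0],[0,0,0],[0,0,0]]}}

```text
clock: 6.25
tool_pos: [0.458, -0.3397, 0.2595]
eef_rot: [0.983, 0.183, 0.0, -0.0]
contact_force: [0.6, -0.5, -1.2]
opening: 0.702
finger_force: 19.9
```

```bash
python3 - <<'E'
from h import *
from plant import r
s=snap('wrist'); cv2.imwrite('pics/w2.png',s['img'][...,::-1])
P=cloud(s); tcp=np.array(r.get_state()['tool_pos'])
def fit(c,rad,z,h):
    m=(np.hypot(P[...,0]-c[0],P[...,1]-c[1])<rad)&(abs(P[...,2]-z)<h); q=P[m][:,:2]
    if len(q)<20: print('few',len(q)); return
    A=np.c_[2*q,np.ones(len(q))]; c=np.linalg.lstsq(A,(q**2).sum(1),rcond=None)[0]
    print(len(q),c[:2],np.sqrt(c[2]+c[:2]@c[:2]),P[m][:,2].mean()); return c[:2]
t=fit([.513,-.3203],.05,.09,.005); t2=fit([.513,-.3203],.05,.09,.002)
c=fit(tcp,.04,tcp[2]+.011,.004); print('cup-tcp',c-tcp[:2] if c is not None else '')
delta([[.513,-.3203,.257]]+([] if t is None else [[*t,.257]]))
E
```

```text
811 [ 0.51185193 -0.31910655] 0.03111548665520924 0.08836612625357418
576 [ 0.51177569 -0.31913109] 0.031395096952249124 0.08899352618114104
2914 [ 0.45749434 -0.33924415] 0.0321511863734101 0.26888956135838027
cup-tcp [-0.00044148  0.00063134]
tcp [ 0.4579 -0.3399  0.2595] F [ 1.4 -0.2 -1.6] q [ 0.66  0.61 -0.17  1.73  0.14  0.81 -0.78] t 6.3
tool z [ 3.e-04  6.e-04 -1.e+00] tool x [9.333e-01 3.591e-01 6.000e-04]
-> [ 0.513  -0.3203  0.257 ] tool delta [0.0584 0.0015 0.0025]
-> [ 0.51185193 -0.31910655  0.257     ] tool delta [ 0.0578 -0.      0.0025]
```

View pics/w2.png

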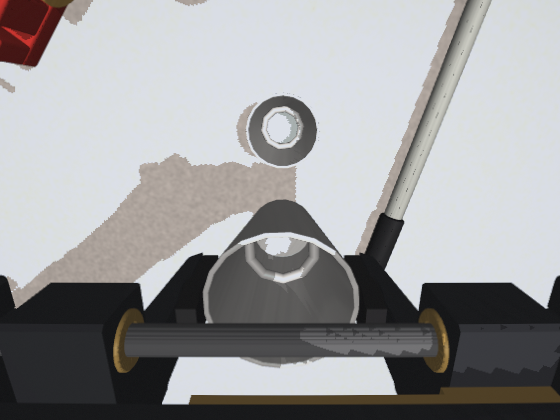

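The wrist view shows the twin empty at (282,130), with the held cup upright below it in the same column, centred on the fingers.

{"method": "servo_tool", "body": {"translation": [[0.01,0.0005,0],[0.02,0,0],[0.018,0,0],[0.01,0,0],[0,0,0],[0,0,0.01],[0,0,0.025],[0,0,0.025],[0,0,0],[0,0,0]], "turn": [[0,0,0],[0,0,0],[0,0,0],[0,0,0],[0,0,0],[0,0,0],[0,0,0],[0,0,0],[0,0,0],[0,0,0]]}}

```text
clock: 7.55
tool_pos: [0.5115, -0.3216, 0.2]
eef_rot: [0.983, 0.181, 0.0, 0.0]
contact_force: [0.2, -0.2, -0.7]
opening: 0.705
finger_force: 19.9
```

```bash
python3 - <<'E'
from h import *
delta([[.512,-.3195,.1145]])
E
```

```text
tcp [ 0.5115 -0.3216  0.2   ] F [ 0.2 -0.2 -0.7] q [ 0.57  0.73 -0.15  1.69  0.15  0.73 -0.86] t 7.55
tool z [ 6.e-04 -6.e-04 -1.e+00] tool x [9.345e-01 3.561e-01 3.000e-04]
-> [ 0.512  -0.3195  0.1145] tool delta [ 0.0012 -0.0019  0.0855]
```

{"method": "servo_tool", "body": {"translation": [[0.0012,-0.0015,0.01],[0,0,0.015],[0,0,0.015],[0,0,0.012],[0,0,0.01],[0,0,0.008],[0,0,0.005],[0,0,0.004],[0,0,0]], "turn": [[0,0,0],[0,0,0],[0,0,0],[0,0,0],[0,0,0],[0,0,0],[0,0,0],[0,0,0],[0,0,0]]}}

```text
clock: 8.68
tool_pos: [0.5121, -0.3193, 0.1203]
eef_rot: [0.983, 0.181, -0.0, 0.0]
contact_force: [-1.0, -0.2, -0.9]
opening: 0.708
finger_force: 19.9
```

{"method": "servo_tool", "body": {"translation": [[0,0,0.003],[0,0,0.002],[0,0,0]], "turn": [[0,0,0],[0,0,0],[0,0,0]]}}

```text
clock: 9.05
tool_pos: [0.512, -0.3192, 0.1153]
eef_rot: [0.983, 0.181, -0.0, -0.0]
contact_force: [-0.2, 0.6, -1.5]
opening: 0.705
finger_force: 19.9
```

{"method": "servo_tool", "body": {"translation": [[0,0,0.001],[0,0,0.001],[0,0,0.001],[0,0,0]], "turn": [[0,0,0],[0,0,0],[0,0,0],[0,0,0]]}}

```text
clock: 9.55
tool_pos: [0.5128, -0.3196, 0.1144]
eef_rot: [0.983, 0.181, 0.001, 0.001]
contact_force: [-2.1, 0.9, 12.9]
opening: 0.703
finger_force: 19.3
```

Contact came at TCP z 0.1144, where 0.1145 was expected for a full nest. Release and rise.

{"method": "servo_tool", "body": {"translation": [[0,0,-0.001],[0,0,0],[0,0,0]], "turn": [[0,0,0],[0,0,0],[0,0,0]], "grip": 1}}

```text
clock: 9.93
tool_pos: [0.512, -0.3192, 0.1132]
eef_rot: [0.983, 0.181, -0.0, -0.0]
contact_force: [-1.3, 0.9, 0.4]
opening: 0.995
finger_force: 0.0
```

{"method": "servo_tool", "body": {"translation": [[0,0,0],[0,0,-0.005],[0,0,-0.015],[0,0,-0.03],[0,0,-0.04],[-0.03,0,-0.05],[-0.03,0,0],[0,0,0],[0,0,0]], "turn": [[0,0,0],[0,0,0],[0,0,0],[0,0,0],[0,0,0],[0,0,0],[0,0,0],[0,0,0],[0,0,0]]}}

```text
clock: 11.05
tool_pos: [0.4569, -0.3401, 0.2538]
eef_rot: [0.983, 0.182, 0.001, -0.0]
contact_force: [-0.1, 0.2, 0.3]
opening: 0.999
finger_force: 0.0
```

```bash
python3 - <<'E'
from h import *
s=snap('wrist'); b=snap('top'); a=snap('scene')
cv2.imwrite('pics/nest.png',np.hstack([s['img'][:300,120:440],cv2.resize(a['img'][110:210,170:300],(390,300)) ])[...,::-1])
for n,s in(('w',s),('t',b),('s',a)):
    P=cloud(s); m=(np.hypot(P[...,0]-.512,P[...,1]+.3195)<.045)&(P[...,2]>.1)&(P[...,2]<.14)
    q=P[m]; print(n,len(q),q[:,2].max(),q.mean(0),np.percentile(q[:,2],[50,95]))
    m&=P[...,2]>.119; q=P[m]
    if len(q)>5: print(np.linalg.lstsq(np.c_[q[:,:2]-q[:,:2].mean(0),np.ones(len(q))],q[:,2],rcond=None)[0], cv2.minEnclosingCircle(q[:,:2].astype(np.float32)))
hsv=cv2.cvtColor(b['img'],cv2.COLOR_RGB2HSV)
ye=(hsv[...,0]>18)&(hsv[...,0]<36)&(hsv[...,1]>100); ye[:,:255]=0;ye[:,285:]=0;ye[:180]=0;ye[210:]=0
v,u=np.nonzero(ye); print('dot',len(u),u.mean(),v.mean(),plane(b,u.mean(),v.mean(),.151))
v,u=np.nonzero((hsv[...,0]>100)&(hsv[...,0]<120)&(hsv[...,1]>150)&(np.hypot(np.arange(560)[None]-267,np.arange(420)[:,None]-180)<40))
c=cv2.minEnclosingCircle(np.c_[u,v].astype(np.float32)); print('wheel',c,plane(b,*c[0],.108))
delta([[.538,-.043,.25],[.538,-.043,.135]])
E
```

```text
w 2391 0.1259235627909701 [ 0.51008597 -0.31991922  0.11636143] [0.11852697 0.12465175]
[0.00414456 0.00275439 0.12312252] ((0.5114125609397888, -0.3193739354610443), 0.03297470510005951)
t 214 0.12840963072791314 [ 0.51735864 -0.32686708  0.11621022] [0.1183359  0.12608143]
[-0.00675311  0.00619619  0.12375366] ((0.5122172832489014, -0.32054823637008667), 0.03342019021511078)
s 353 0.12722432836950254 [ 0.51200513 -0.32329914  0.11349019] [0.11369521 0.12419799]
[-0.00328509  0.01649164  0.12244163] ((0.5126274824142456, -0.3210716247558594), 0.0367574580013752)
dot 22 271.09090909090907 193.0909090909091 [ 0.53951072 -0.04113576  0.151     ]
wheel ((265.7601318359375, 177.61148071289062), 24.16212272644043) [ 0.58393586 -0.02535825  0.108     ]
tcp [ 0.4572 -0.3397  0.2531] F [ 1.  -0.4  0. ] q [ 0.66  0.62 -0.17  1.74  0.14  0.79 -0.78] t 11.2
tool z [ 4.e-04  8.e-04 -1.e+00] tool x [9.335e-01 3.586e-01 6.000e-04]
-> [ 0.538 -0.043  0.25 ] tool delta [ 0.1819 -0.248   0.0034]
-> [ 0.538 -0.043  0.135] tool delta [ 0.1818 -0.248   0.1184]
```

View pics/nest.png

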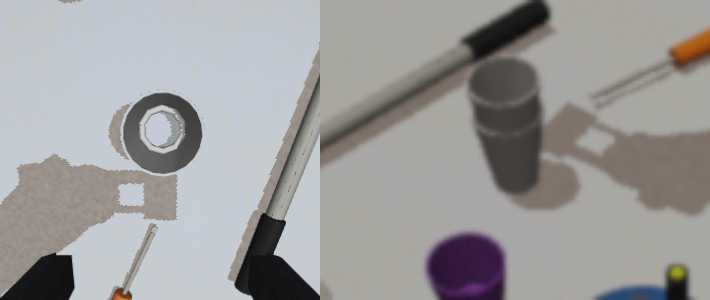

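The stack is nested: its rim is at 0.125 m and level, seen at (505,80) in the right half. The yellow dot is visible at (677,272). Next, toward the handle.

{"method": "servo_tool", "body": {"translation": [[0.006,-0.012,0],[0.012,-0.024,0],[0.015,-0.029,0],[0.015,-0.029,0],[0.015,-0.029,0],[0.015,-0.029,0],[0.015,-0.029,0],[0.015,-0.029,0],[0.012,-0.024,0],[0.006,-0.012,0]], "turn": [[0,0,0],[0,0,0],[0,0,0],[0,0,0],[0,0,0],[0,0,0],[0,0,0],[0,0,0],[0,0,0],[0,0,0]]}}

```text
clock: 12.45
tool_pos: [0.486, -0.0631, 0.2533]
eef_rot: [0.983, 0.183, -0.0, -0.0]
contact_force: [0.1, -0.3, 0.2]
opening: 1.002
finger_force: 0.0
```

{"method": "servo_tool", "body": {"translation": [[0,0,0],[0,0,0],[0,0,0]], "turn": [[0,0,0],[0,0,0],[0,0,0]]}}

```text
clock: 12.82
tool_pos: [0.4858, -0.0671, 0.2534]
eef_rot: [0.984, 0.18, -0.0, 0.0]
contact_force: [-0.3, 1.1, -0.1]
opening: 0.999
finger_force: 0.0
```

```bash
python3 - <<'E'
from h import *
s=snap('wrist'); P=cloud(s); hsv=cv2.cvtColor(s['img'],cv2.COLOR_RGB2HSV)
ye=(hsv[...,0]>18)&(hsv[...,0]<36)&(hsv[...,1]>120)&(P[...,2]>.14)
v,u=np.nonzero(ye)
if len(u): print('dot',len(u),u.mean(),v.mean(),u.std(),v.std(),plane(s,u.mean(),v.mean(),.151),np.nanmean(P[ye],0))
bl=(hsv[...,0]>100)&(hsv[...,0]<120)&(hsv[...,1]>150)&(abs(P[...,2]-.11)<.006)
q=P[bl]; print('wheel',len(q),q[:,2].mean(),cv2.minEnclosingCircle(q[:,:2].astype(np.float32)))
re=((hsv[...,0]<8)|(hsv[...,0]>172))&(hsv[...,1]>150)&(P[...,2]<.09)&(P[...,2]>.003)&(np.hypot(P[...,0]-.584,P[...,1]+.025)<.15)
q=P[re]; print('vise',len(q),cv2.minAreaRect(q[:,:2].astype(np.float32)))
delta([[.5393,-.0415,.25]])
E
```

```text
dot 4309 356.8498491529357 359.68368530981667 177.0185181814613 54.694900221614155 [ 0.38690446 -0.17427326  0.151     ] [ 0.51184049 -0.07414792  0.31279645]
wheel 16503 0.10901252293171468 ((0.5829063653945923, -0.024689264595508575), 0.061302583664655685)
vise 4672 ((0.5888846516609192, -0.005663447082042694), (0.13840797543525696, 0.19851921498775482), 73.26935577392578)
tcp [ 0.4858 -0.067   0.2534] F [ 0.6  0.  -0.4] q [ 0.13  0.52 -0.14  1.97  0.12  0.66 -1.29] t 12.875
tool z [-1.e-04 -5.e-04 -1.e+00] tool x [ 9.349e-01  3.550e-01 -3.000e-04]
-> [ 0.5393 -0.0415  0.25  ] tool delta [ 0.059  -0.0049  0.0034]
```

```bash
python3 - <<'E'
from h import *
s=pickle.load(open('wrist.pkl','rb')); P=cloud(s); hsv=cv2.cvtColor(s['img'],cv2.COLOR_RGB2HSV)
top=(abs(P[...,2]-.151)<.006)&(np.hypot(P[...,0]-.539,P[...,1]+.0415)<.03)
ye=top&(hsv[...,0]>18)&(hsv[...,0]<36)&(hsv[...,1]>120)
for m in(top,ye):
    v,u=np.nonzero(m); print(len(u),u.mean(),v.mean(),plane(s,u.mean(),v.mean(),.151),P[m].mean(0))
cv2.imwrite('pics/w3.png',s['img'][...,::-1])
E
```

```text
511 272.7005870841487 136.573385518591 [ 0.5381912  -0.04052162  0.151     ] [ 0.538078   -0.04053793  0.14992915]
170 272.88823529411764 137.1235294117647 [ 0.53788899 -0.04077145  0.151     ] [ 0.53782088 -0.04078036  0.15030624]
```

View pics/w3.png

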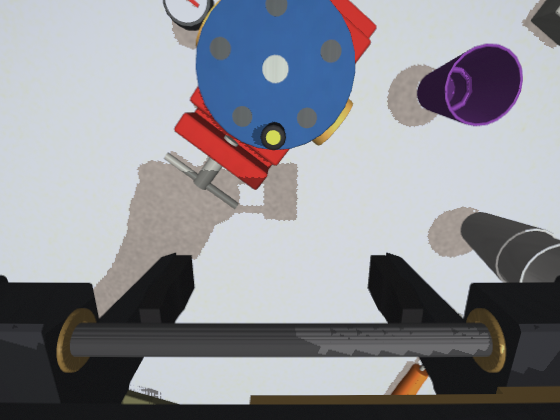

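The wrist view shows the handle's yellow dot at (273,137) and the wheel hub at (275,68). The handle is then at (0.538,-0.0407), 48 mm from the centre as specified. Move over it and descend.

{"method": "servo_tool", "body": {"translation": [[0.01,-0.001,0.01],[0.02,-0.002,0.01],[0.018,-0.002,0.01],[0.01,-0.001,0],[0,0,0],[0,0,0],[0,0,0]], "turn": [[0,0,0],[0,0,0],[0,0,0],[0,0,0],[0,0,0],[0,0,0],[0,0,0]], "grip": 0.55}}

```text
clock: 13.75
tool_pos: [0.5376, -0.0401, 0.2237]
eef_rot: [0.983, 0.181, -0.0, 0.0]
contact_force: [0.3, 0.2, 0.4]
opening: 0.548
finger_force: 0.0
```

```bash
python3 - <<'E'
from h import *
delta([[.538,-.0407,.134]])
E
```

```text
tcp [ 0.5376 -0.0401  0.2237] F [0.3 0.2 0.4] q [ 0.07  0.62 -0.13  1.86  0.12  0.66 -1.34] t 13.75
tool z [-0.e+00 -4.e-04 -1.e+00] tool x [ 9.344e-01  3.561e-01 -2.000e-04]
-> [ 0.538  -0.0407  0.134 ] tool delta [0.0001 0.0007 0.0897]
```

{"method": "servo_tool", "body": {"translation": [[0,0.0005,0.015],[0,0,0.025],[0,0,0.02],[0,0,0.015],[0,0,0.01],[0,0,0.004],[0,0,0]], "turn": [[0,0,0],[0,0,0],[0,0,0],[0,0,0],[0,0,0],[0,0,0],[0,0,0]]}}

```text
clock: 14.62
tool_pos: [0.5383, -0.0401, 0.1345]
eef_rot: [0.983, 0.181, 0.0, 0.0]
contact_force: [-0.5, 1.3, 0.3]
opening: 0.552
finger_force: 0.0
```

{"method": "servo_tool", "body": {"translation": [[0,0,0],[0,0,0],[0,0,0],[0,0,0],[0,0,0]], "turn": [[0,0,0],[0,0,0],[0,0,0],[0,0,0],[0,0,0]], "grip": 0, "grip_force": 25}}

```text
clock: 15.25
tool_pos: [0.5385, -0.0404, 0.1347]
eef_rot: [0.983, 0.181, 0.0, 0.0]
contact_force: [-0.3, -1.2, 2.3]
opening: 0.195
finger_force: 25.0
```

```bash
cat >> h.py <<'E'
def arc(C,th0,th1,n,rad=.048,cmd=None):
    """rows in tool frame; world angles deg"""
    from plant import r
    st=r.get_state(); R=Ro.from_quat(st['eef_rot']); p=np.array(st['tool_pos']) if cmd is None else np.array([*cmd,0])
    a=np.radians(np.linspace(th0,th1,n+1)); X=np.c_[C[0]+rad*np.cos(a),C[1]+rad*np.sin(a),np.full(n+1,p[2])]
    X[0]=p
    yaw=np.radians(20.85); x=np.array([np.cos(yaw),np.sin(yaw)]); y=np.array([np.sin(yaw),-np.cos(yaw)])
    D=np.diff(X[:,:2],axis=0); print([[float(round(d@x,4)),float(round(d@y,4)),0] for d in D])
    rel=p[:2]-np.array(C); print('now',p,'ang',np.degrees(np.arctan2(rel[1],rel[0])),'r',np.hypot(*rel),'tgt end',X[-1],'F',np.round(st['contact_force'],1),'z',R.as_matrix()[:,2].round(4),'q7',st['q'].__getitem__(6),'t',st['clock'])
E
python3 - <<'E'
from h import *
arc((.5835,-.0244),-160.5,-340.5,10)
E
```

```text
[[0.0025, -0.0149, 0], [0.0071, -0.0132, 0], [0.0109, -0.0104, 0], [0.0135, -0.0065, 0], [0.0149, -0.002, 0], [0.0148, 0.0027, 0], [0.0132, 0.0071, 0], [0.0104, 0.0109, 0], [0.0065, 0.0135, 0], [0.002, 0.0149, 0]]
now [ 0.53848399 -0.04042936  0.13467181] ang -160.40013881944787 r 0.04778474430392954 tgt end [ 0.62874679 -0.00837727  0.13467181] F [-0.3 -1.2  2.3] z [ 7.e-04 -5.e-04 -1.e+00] q7 -1.3678771779786996 t 15.25
```

{"method": "servo_tool", "body": {"translation": [[0.0025,-0.0149,0],[0.0071,-0.0132,0],[0.0109,-0.0104,0],[0.0135,-0.0065,0],[0.0149,-0.002,0],[0.0148,0.0027,0],[0.0132,0.0071,0],[0.0104,0.0109,0],[0.0065,0.0135,0],[0.002,0.0149,0]], "turn": [[0,0,0],[0,0,0],[0,0,0],[0,0,0],[0,0,0],[0,0,0],[0,0,0],[0,0,0],[0,0,0],[0,0,0]]}}

```text
clock: 16.5
tool_pos: [0.6274, -0.0046, 0.1346]
eef_rot: [0.983, 0.183, -0.001, -0.002]
contact_force: [-4.1, 2.7, 6.9]
opening: 0.195
finger_force: 25.0
```

{"method": "servo_tool", "body": {"translation": [[0,0,0],[0,0,0]], "turn": [[0,0,0],[0,0,0]]}}

```text
clock: 16.75
tool_pos: [0.6287, -0.0076, 0.1347]
eef_rot: [0.983, 0.182, 0.0, 0.0]
contact_force: [0.3, -2.4, 4.9]
opening: 0.195
finger_force: 25.0
```

```bash
python3 - <<'E'
from h import *
arc((.5835,-.0244),-340.5,-360,2)
s=snap('top'); hsv=cv2.cvtColor(s['img'],cv2.COLOR_RGB2HSV)
E
```

```text
[[-0.0011, 0.0088, 0], [-0.0022, 0.0078, 0]]
now [ 0.62868118 -0.00762147  0.13467739] ang 20.37303234579801 r 0.048196041180620174 tgt end [ 0.6315     -0.0244      0.13467739] F [ 0.3 -2.4  4.9] z [ 7.e-04 -4.e-04 -1.e+00] q7 -1.379764118350523 t 16.75
```

```bash
python3 - <<'E'
from h import *
C=(.5835,-.0244); c=lambda a:(C[0]+.048*np.cos(np.radians(a)),C[1]+.048*np.sin(np.radians(a)))
arc(C,-340.5,-370.5,3,cmd=c(-340.5)); arc(C,-370.5,-382.5,4,cmd=c(-370.5))
E
```

```text
[[-0.0009, 0.0083, 0], [-0.0024, 0.008, 0], [-0.0037, 0.0075, 0]]
now [ 0.62874679 -0.00837727  0.        ] ang 19.500000000000043 r 0.04799999999999995 tgt end [ 0.63069624 -0.03314731  0.        ] F [-0.8 -2.   5.2] z [ 7.e-04 -4.e-04 -1.e+00] q7 -1.3796558465955027 t 16.8
[[-0.0014, 0.0021, 0], [-0.0015, 0.002, 0], [-0.0016, 0.002, 0], [-0.0017, 0.0019, 0]]
now [ 0.63069624 -0.03314731  0.        ] ang -10.499999999999988 r 0.04800000000000002 tgt end [ 0.62784622 -0.0427688   0.        ] F [-0.8 -2.   5.2] z [ 7.e-04 -4.e-04 -1.e+00] q7 -1.3796558465955027 t 16.8
```

{"method": "servo_tool", "body": {"translation": [[-0.0009,0.0083,0],[-0.0024,0.008,0],[-0.0037,0.0075,0],[-0.0014,0.0021,0],[-0.0015,0.002,0],[-0.0016,0.002,0],[-0.0017,0.0019,0],[0,0,0],[0,0,0]], "turn": [[0,0,0],[0,0,0],[0,0,0],[0,0,0],[0,0,0],[0,0,0],[0,0,0],[0,0,0],[0,0,0]]}}

```text
clock: 17.92
tool_pos: [0.6298, -0.0393, 0.1347]
eef_rot: [0.983, 0.182, 0.003, -0.001]
contact_force: [6.6, 6.0, 0.8]
opening: 0.192
finger_force: 25.0
```

```bash
python3 - <<'E'
from h import *
C=(.5835,-.0244); c=lambda a:(C[0]+.048*np.cos(np.radians(a)),C[1]+.048*np.sin(np.radians(a)))
arc(C,-382.5,-562.5,10); arc(C,-382.5,-562.5,10,cmd=c(-382.5));arc(C,-562.5,-730.5,10,cmd=c(-562.5))
E
```

```text
[[-0.0149, 0.0117, 0], [-0.0141, 0.0051, 0], [-0.015, 0.0004, 0], [-0.0144, -0.0042, 0], [-0.0124, -0.0085, 0], [-0.0092, -0.0119, 0], [-0.0051, -0.0141, 0], [-0.0004, -0.015, 0], [0.0042, -0.0144, 0], [0.0085, -0.0124, 0]]
now [ 0.62976274 -0.0393462   0.13471998] ang -17.90419849082792 r 0.048617175007562144 tgt end [ 0.53915378 -0.0060312   0.13471998] F [6.6 6.  0.8] z [ 0.0051  0.0037 -1.    ] q7 -1.3324579594885022 t 17.925
[[-0.0119, 0.0092, 0], [-0.0141, 0.0051, 0], [-0.015, 0.0004, 0], [-0.0144, -0.0042, 0], [-0.0124, -0.0085, 0], [-0.0092, -0.0119, 0], [-0.0051, -0.0141, 0], [-0.0004, -0.015, 0], [0.0042, -0.0144, 0], [0.0085, -0.0124, 0]]
now [ 0.62784622 -0.0427688   0.        ] ang -22.499999999999993 r 0.048000000000000036 tgt end [ 0.53915378 -0.0060312   0.        ] F [6.6 6.  0.8] z [ 0.0051  0.0037 -1.    ] q7 -1.3324579594885022 t 17.925
[[0.011, -0.0087, 0], [0.0131, -0.0051, 0], [0.014, -0.0011, 0], [0.0137, 0.003, 0], [0.0123, 0.0068, 0], [0.0098, 0.01, 0], [0.0065, 0.0124, 0], [0.0026, 0.0138, 0], [-0.0015, 0.0139, 0], [-0.0055, 0.0129, 0]]
now [ 0.53915378 -0.0060312   0.        ] ang 157.50000000000003 r 0.048000000000000036 tgt end [ 0.63069624 -0.03314731  0.        ] F [6.6 6.  0.8] z [ 0.0051  0.0037 -1.    ] q7 -1.3324579594885022 t 17.925
```

{"method": "servo_tool", "body": {"translation": [[-0.0018,0.0018,0],[-0.0018,0.0018,0],[0,0,0],[0,0,0]], "turn": [[0,0,0],[0,0,0],[0,0,0],[0,0,0]]}}

```text
clock: 18.42
tool_pos: [0.6296, -0.0396, 0.1348]
eef_rot: [0.983, 0.184, 0.005, -0.004]
contact_force: [10.5, 12.2, -4.1]
opening: 0.194
finger_force: 25.0
```

```bash
python3 - <<'E'
from h import *
arc((.5835,-.0244),0,1,1)
s=snap('top'); hsv=cv2.cvtColor(s['img'],cv2.COLOR_RGB2HSV)
E
```

```text
[[0.0074, -0.0143, 0]]
now [ 0.62964215 -0.03956823  0.13479021] ang -18.197152539183374 r 0.04857132331275699 tgt end [ 0.63149269 -0.02356228  0.13479021] F [10.5 12.2 -4.1] z [ 0.0092  0.0091 -0.9999] q7 -1.3266624576619301 t 18.425
```

Force doubled with no motion, so the valve is closed against its stop, with the TCP angle about -17.6°. That matches the vise yaw of -17°. Now I compute the counterclockwise rows.

```bash
python3 - <<'E'
from h import *
C=(.5835,-.0244); c=lambda a:(C[0]+.048*np.cos(np.radians(a)),C[1]+.048*np.sin(np.radians(a)))
arc(C,-17.5,-17.5,1,cmd=(.62575,-.0474)); arc(C,-17.5,162.5,10,cmd=c(-17.5))
E
```

```text
[[0.0063, -0.0067, 0]]
now [ 0.62575 -0.0474   0.     ] ang -28.562931033554655 r 0.04810470351223465 tgt end [ 0.62927841 -0.03883388  0.        ] F [10.2 12.6 -3.2] z [ 0.0092  0.0091 -0.9999] q7 -1.3266748292379775 t 18.475
[[0.0074, -0.0131, 0], [0.003, -0.0147, 0], [-0.0017, -0.0149, 0], [-0.0063, -0.0136, 0], [-0.0102, -0.011, 0], [-0.0131, -0.0074, 0], [-0.0147, -0.003, 0], [-0.0149, 0.0017, 0], [-0.0136, 0.0063, 0], [-0.011, 0.0102, 0]]
now [ 0.62927841 -0.03883388  0.        ] ang -17.500000000000018 r 0.047999999999999945 tgt end [ 0.53772159 -0.00996612  0.        ] F [10.2 12.6 -3.2] z [ 0.0092  0.0091 -0.9999] q7 -1.3266748292379775 t 18.475
```

{"method": "servo_tool", "body": {"translation": [[0.0032,-0.0034,0],[0.0031,-0.0033,0],[0,0,0],[0,0,0]], "turn": [[0,0,0],[0,0,0],[0,0,0],[0,0,0]]}}

```text
clock: 18.98
tool_pos: [0.6298, -0.0391, 0.1347]
eef_rot: [0.983, 0.181, 0.001, 0.001]
contact_force: [5.3, 0.4, 2.5]
opening: 0.195
finger_force: 25.0
```

```bash
python3 - <<'E'
from h import *
arc((.5835,-.0244),-17.5,-17.5,1)
s=snap('top')
E
```

```text
[[-0.0004, -0.0005, 0]]
now [ 0.62983832 -0.03913987  0.1346961 ] ang -17.64547770142231 r 0.048626159012060986 tgt end [ 0.62927841 -0.03883388  0.1346961 ] F [5.3 0.4 2.5] z [ 2.4e-03 -7.0e-04 -1.0e+00] q7 -1.337256057552406 t 18.975
```

Reference stop position with the load relieved: TCP (0.6298,-0.0391). Winding counterclockwise, in four half turns.

{"method": "servo_tool", "body": {"translation": [[0.0074,-0.0131,0],[0.003,-0.0147,0],[-0.0017,-0.0149,0],[-0.0063,-0.0136,0],[-0.0102,-0.011,0],[-0.0131,-0.0074,0],[-0.0147,-0.003,0],[-0.0149,0.0017,0],[-0.0136,0.0063,0],[-0.011,0.0102,0]], "turn": [[0,0,0],[0,0,0],[0,0,0],[0,0,0],[0,0,0],[0,0,0],[0,0,0],[0,0,0],[0,0,0],[0,0,0]]}}

```text
clock: 20.27
tool_pos: [0.5383, -0.0099, 0.1347]
eef_rot: [0.983, 0.181, 0.001, 0.0]
contact_force: [8.1, 1.3, 0.1]
opening: 0.196
finger_force: 25.0
```

{"method": "servo_tool", "body": {"translation": [[-0.0074,0.0131,0],[-0.003,0.0147,0],[0.0017,0.0149,0],[0.0063,0.0136,0],[0.0102,0.011,0],[0.0131,0.0074,0],[0.0147,0.003,0],[0.0149,-0.0017,0],[0.0136,-0.0063,0],[0.011,-0.0102,0]], "turn": [[0,0,0],[0,0,0],[0,0,0],[0,0,0],[0,0,0],[0,0,0],[0,0,0],[0,0,0],[0,0,0],[0,0,0]]}}

```text
clock: 21.52
tool_pos: [0.6283, -0.0436, 0.1346]
eef_rot: [0.984, 0.179, -0.001, 0.003]
contact_force: [1.0, -5.2, 6.1]
opening: 0.196
finger_force: 25.0
```

```bash
python3 - <<'E'
from h import *
arc((.5835,-.0244),-17.5,-17.5,1)
E
```

```text
[[0.0026, -0.0041, 0]]
now [ 0.62829864 -0.04358307  0.13464634] ang -23.180924954140664 r 0.048733026515119925 tgt end [ 0.62927841 -0.03883388  0.13464634] F [ 1.  -5.2  6.1] z [-0.0014 -0.0064 -1.    ] q7 -1.3444122720504383 t 21.525
```

{"method": "servo_tool", "body": {"translation": [[0.0074,-0.0131,0],[0.003,-0.0147,0],[-0.0017,-0.0149,0],[-0.0063,-0.0136,0],[-0.0102,-0.011,0],[-0.0131,-0.0074,0],[-0.0147,-0.003,0],[-0.0149,0.0017,0],[-0.0136,0.0063,0],[-0.011,0.0102,0]], "turn": [[0,0,0],[0,0,0],[0,0,0],[0,0,0],[0,0,0],[0,0,0],[0,0,0],[0,0,0],[0,0,0],[0,0,0]]}}

```text
clock: 22.78
tool_pos: [0.5384, -0.0099, 0.1347]
eef_rot: [0.983, 0.181, 0.002, 0.0]
contact_force: [8.2, 2.1, -0.2]
opening: 0.194
finger_force: 25.0
```

{"method": "servo_tool", "body": {"translation": [[-0.0074,0.0131,0],[-0.003,0.0147,0],[0.0017,0.0149,0],[0.0063,0.0136,0],[0.0102,0.011,0],[0.0131,0.0074,0],[0.0147,0.003,0],[0.0149,-0.0017,0],[0.0136,-0.0063,0],[0.011,-0.0102,0]], "turn": [[0,0,0],[0,0,0],[0,0,0],[0,0,0],[0,0,0],[0,0,0],[0,0,0],[0,0,0],[0,0,0],[0,0,0]]}}

```text
clock: 24.02
tool_pos: [0.6283, -0.0435, 0.1347]
eef_rot: [0.984, 0.179, -0.001, 0.003]
contact_force: [1.9, -4.7, 5.5]
opening: 0.196
finger_force: 25.0
```

{"method": "servo_tool", "body": {"translation": [[0,0,0],[0,0,0],[0,0,0],[0,0,0]], "turn": [[0,0,0],[0,0,0],[0,0,0],[0,0,0]]}}

```text
clock: 24.52
tool_pos: [0.6297, -0.0396, 0.1347]
eef_rot: [0.983, 0.181, 0.001, 0.001]
contact_force: [6.3, -0.5, 2.0]
opening: 0.192
finger_force: 25.0
```

```bash
python3 - <<'E'
from h import *
arc((.5835,-.0244),-17.65,-17.65,1)
E
```

```text
[[-0.0002, -0.0008, 0]]
now [ 0.629694   -0.03961681  0.13469409] ang -18.232452645376114 r 0.04863575639590973 tgt end [ 0.62924047 -0.03895368  0.13469409] F [ 6.3 -0.5  2. ] z [ 0.0022 -0.0012 -1.    ] q7 -1.3505201973237144 t 24.525
```

{"method": "servo_tool", "body": {"translation": [[0.0004,-0.0005,0],[0,0,0],[0,0,0],[0,0,0]], "turn": [[0,0,0],[0,0,0],[0,0,0],[0,0,0]]}}

```text
clock: 25.02
tool_pos: [0.6297, -0.0396, 0.1347]
eef_rot: [0.984, 0.181, 0.001, 0.001]
contact_force: [5.8, -0.9, 2.1]
opening: 0.189
finger_force: 25.0
```

```bash
python3 - <<'E'
from h import *
from plant import r
arc((.5835,-.0244),-17.65,-17.65,1)
s0=pickle.load(open('top.pkl','rb')); s=snap('top')
# wheel spots compare: image difference around wheel between stop and now
d=np.abs(s['img'].astype(int)-s0['img'].astype(int)).sum(-1)[140:215,230:305]; print('diff',d.mean(),np.percentile(d,99),d.max())
w=snap('wrist'); P=cloud(s)
m=(np.hypot(P[...,0]-.512,P[...,1]+.3195)<.045)&(P[...,2]>.115)&(P[...,2]<.14); print('stack',m.sum(),P[m].mean(0),P[m][:,2].max())
im=np.hstack([cv2.resize(s['img'][120:260,220:420],(400,280)),cv2.resize(w['img'],(373,280))]); cv2.imwrite('pics/end.png',im[...,::-1])
st=r.get_state(); print(st['clock'],np.abs(st['qd']).max())
E
```

```text
[[-0.0002, -0.0007, 0]]
now [ 0.62972713 -0.03956033  0.13470213] ang -18.157068804037166 r 0.04864959347608981 tgt end [ 0.62924047 -0.03895368  0.13470213] F [ 5.8 -0.9  2.1] z [ 0.0018 -0.0019 -1.    ] q7 -1.3512789947005224 t 25.025
diff 15.43271111111111 179.76000000000022 225
stack 144 [ 0.51470909 -0.32321696  0.12216884] 0.12903372629692408
25.125 0.0025488208766827193
```

View pics/end.png

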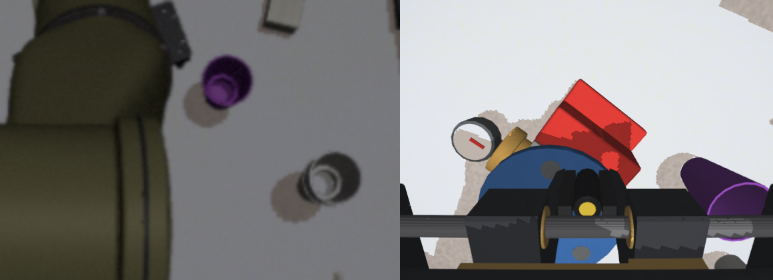

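The top view shows the stack standing and the purple cup untouched. The wrist view shows the handle held, dot at (587,209). It is still about 0.5° short, so one more small nudge.

{"method": "servo_tool", "body": {"translation": [[0.0006,-0.0007,0],[0,0,0],[0,0,0],[0,0,0]], "turn": [[0,0,0],[0,0,0],[0,0,0],[0,0,0]]}}

```text
clock: 25.62
tool_pos: [0.6297, -0.0395, 0.1347]
eef_rot: [0.984, 0.18, 0.0, 0.002]
contact_force: [3.8, -1.9, 4.3]
opening: 0.196
finger_force: 25.0
```

{"method": "servo_tool", "body": {"translation": [[0,0,0],[0,0,0],[0,0,0],[0,0,0]], "turn": [[0,0,0],[0,0,0],[0,0,0],[0,0,0]]}}

```text
clock: 26.12
tool_pos: [0.6297, -0.0396, 0.1347]
eef_rot: [0.984, 0.18, 0.0, 0.002]
contact_force: [6.0, -3.5, 3.5]
opening: 0.193
finger_force: 25.0
```

The wheel is at rest about 0.5° short of exactly two turns, held by stiction. That is within measurement error, so I'm handing in.

```bash
python3 -c "
from plant import r
print(r.finish_job())"
```

```text
the job is handed in; nothing more can be done
None
```

The job is handed in at about 26 s, with no verdict returned: the cup is nested upright in its twin, and the valve was closed against its stop and backed off two turns to about 0.5° short by the measured tool position, with the handle still gripped and the wheel at rest.

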